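# Hold the work lamp over the sanded box

### The job

Take the yellow cordless work lamp by the middle of its black handle bar, lift it up and off the two red arms of its stand, and hold it level and still in the air with its light face about 10 cm above the middle of the pale wooden box's lid, so that the sanded top can be checked for scratches. Finish while still holding the lamp there; do not tip it on the way, do not touch either box with it, and leave the boxes and everything else on the bench where they are.

Things in the scene. Friction and masses are not known exactly. Their poses are not given: they have to be found in the camera images.
- lamp_grip (a point): centre of the lamp's handle bar, the place to grip. The black bar runs straight along the lamp's y, 16 mm thick (x), 18 mm high (z), 132 mm long between two side posts, over the yellow housing; 75 mm of free space lies between the bar's underside and the housing. The lamp balances about the bar's middle. z up when level
- lamp_face (a point): centre of the lamp's white light face, its underside, 119 mm straight below lamp_grip in the lamp's own axes
- lamp: the loose work lamp, 0.3 to 0.6 kg: flat yellow housing 80 mm (x) by 170 mm (y), 35 mm high, with the handle frame on top, 128 mm high in all. Origin and axes as lamp_face; its axes are in line with the stand's at the start
- stand: fixed stand: base plate 190 (x) x 170 (y) x 12 mm, two red arms 10 mm thick at y = -50 and +50 mm, which the lamp's bar lies across. They run along the stand's x, tops 150 mm above the bench, from uprights (no higher) at x = +110 to open ends at x = -34 mm, which turn up 15 mm above the arms' tops. Origin on the bench below the hanging lamp; z up
- stand_tips (a point): point midway between the open, upturned ends of the stand's two arms; axes as the stand's. The arms pass through the lamp's frame under its bar, so the lamp comes off by lifting it 20 to 60 mm (at 65 mm its housing meets the arms from below), then drawing it level along the stand's -x (past the tips) by 90 mm or more
- pale_box_top (a point): centre of the lid's top of the pale, sanded wooden box, 80 mm above the bench; z up
- pale_box: the pale sanded box, closed, loose (0.7 kg): 120 mm (x) by 160 mm (y), 80 mm high; origin at the centre of its underside
- dark_box_top (a point): centre of the lid's top of the dark-stained box, 80 mm above the bench: the wrong box; z up
- dark_box: the dark-stained box of the same size and weight; origin at the centre of its underside. Leave alone
- sanding_block: blue sanding block, 65 x 100 mm, 30 mm high, loose on the bench near the robot; origin at the centre of its underside. Leave alone
- disc_stack: green stack of sanding discs, 125 mm across, 12 mm high, loose; origin at the centre of its underside. Leave alone
- glue: white glue bottle with orange cap, 60 mm across, 170 mm high, standing loose; origin at the centre of its underside. Leave alone
- tape_measure: yellow tape measure, 70 x 38 mm, 64 mm high, standing loose; origin at the centre of its underside. Leave alone
- screwdriver: screwdriver, 160 mm long, lying loose near the robot; origin at the centre of its underside. Leave alone
- tin: aluminium cup, 80 mm across, 100 mm high, standing loose; origin at the centre of its underside. Leave alone

How it is judged (in metres and radians):
On the way:
1. the lamp is lifted off the stand's arms: level, free of the stand, its bar over the tips or past them (contact force between lamp and stand below 0.05 N and contact force between lamp and the fingers above 1 N and z of lamp_grip in the frame of stand above 0.172 m and angle between lamp's own z axis and vertical below 0.2 rad), for 0.1 s.
At the end, for the whole second after the job is handed in: The lamp is held by the fingers alone, still (under 20 mm/s and 0.15 rad/s) and level within 0.12 rad (7 degrees), its light face 60 to 140 mm above the pale box's lid and its centre within 40 mm of the lid's centre seen from above; both boxes stand flat within 20 mm of where they began (horizontal distance between lamp_face and pale_box_top below 0.04 m and z of lamp_face in the frame of pale_box_top between 0.06 and 0.14 m and angle between lamp's own z axis and vertical below 0.12 rad and linear speed of lamp below 0.02 m/s and angular speed of lamp below 0.15 rad/s and contact force between lamp and the fingers above 1 N and contact force between lamp and stand below 0.05 N and distance of each of pale_box_top, dark_box_top from where it was at the start of the episode below 0.02 m and angle between each of pale_box_top, dark_box_top's own z axis and vertical below 0.05 rad); the arm keeps its last pose, push and grip.
It fails at once if the lamp is tipped more than 0.45 rad (26 degrees) (angle between lamp's own z axis and vertical above 0.45 rad).
It fails at once if the lamp bumps a box (more than 1 N) or a box is moved 20 mm (contact force between lamp and pale_box above 1 N or contact force between lamp and dark_box above 1 N or distance of any of pale_box_top, dark_box_top from where it was at the start of the episode above 0.02 m).
It fails at once if a bystander on the bench is moved more than 30 mm (distance of any of sanding_block, disc_stack, glue, tape_measure, screwdriver, tin from where it was at the start of the episode above 0.03 m).
It also fails if it takes over 48 s, if anything falls off the work surface, if the arm or the gripper's body presses on something with over 40 N, if the wrist force passes 120 N, or if a joint passes its speed limit or range.

### The arm

A 6-joint arm with a two-finger parallel gripper is mounted at the origin on the work surface. World frame = base frame: x ahead of the robot, y to its left, z up, the work surface at z = 0. Lengths are in mm, angles in rad, forces in N, time in s.
With the tool pointing down it reaches from about 275 to 750 mm from the base axis. Payload 10.2 kg.
Tool frame: the origin (TCP) lies at the very end of the fingers, on their centre line; the grasp point (between the pads) lies 19 mm behind it; x points along the fingers, y is the direction in which the jaws open and shut, and the axes are right-handed (so a half turn about x gives the same grasp; the last joint's range is limited). The gripper opens to 85 mm and grips with 20 to 120 N. Pads are 22 mm wide; open, the fingers measure 114 mm over their backs; the gripper's body (76 mm by 85 mm) begins 54 mm behind the grasp point. The pads swing forward as they close: fully open they stand 13 mm farther back than shut.
Start: joints at [1.108, 0.313, 1.498, -0, 1.331, -0.223], TCP at [124.705, 509.98, 231.294] pointing down, gripper open.
Joint ranges: [-2.94, 2.94], [-0.97, 2.17], [0.19, 2.56], [-1.23, 4.37], [0.02, 3.11], [-2.88, 2.88]. Speed limits (rad/s): [2.39, 2.39, 3.01, 3.14, 3.14, 3.14].

### API

Orientations are given as a unit quaternion [w, x, y, z].
In Python, from rig import ctrl, viewer, finish_job gives the robot as it stands.
- The arm moves only by the tool carry_out, never from a script. Its argument "targets" is a list of rows, each an object of numbers: "x", "y", "z": the shift along the world's x, y, z in m; "ax", "ay", "az": the turn, a rotation vector about the world's x, y, z in rad; "hand": the opening, from -1 (shut) to 1 (fully open). A call has 1 to 5 rows; each row is the pose to reach, as a shift and turn from the pose commanded when the call began; what a row does not reach only later rows make up. A row lasts 1/8 s, in which the tool goes at most 62.5 mm and 10.7 degrees, less where a joint would pass 70% of its speed; a pose out of reach is approached as far as the arm can. A call with a gripper value outside its range is refused whole. The fingers move at their own pace and stop on an object; "grip_force" is the grip in N (left out, the last holds). Time passes only in rows, so rows that repeat a pose let the fingers close. It gives the time, the measured TCP pose, the force and the opening at its end, in the units of the state.
- ctrl.sense(): the state, without advancing time (a new reading comes with each control period).
- viewer.capture(name): name is "side" or "top" or "wrist"; returns the picture (384x512x3 uint8, blue, green, red); there is no depth.
- viewer.camera_info(name): a dict with "fx", "fy", "cx", "cy" (pixels), "k1" (the pictures are not rectified: a ray, as slopes to the right and down, at radius r is drawn at 1 + k1 r^2 times it, then the intrinsics apply), "R" (3x3) and "t" (3): a world point X has camera coordinates R X + t. Camera axes: x right, y down, z forward; pixel columns grow to the right and rows downward; lengths in mm; the calibration is good to about 2 mm. A picture is of the moment at which its call begins: read the wrist's pose just before it. camera_info takes no time and is no camera call; for the wrist camera it gives the pose at the moment of the call.
- finish_job(): hands the job in, once; it reports no verdict.
The state is a dict: "time_s": time; "joints": joint angles; "dq": joint speeds; "tau": joint torques, N m; "eef_pos": TCP position; "ee_rot": TCP orientation; "force": force on the tool from outside, world axes, zero at the start; "wrist_torque": the same for the moment, N m; "grip_width": opening from 0.0 (shut) to 1.0 (fully open).
Only numpy, scipy, OpenCV 4.12 (cv2) and the standard library are available. Lean on these libraries where they do the work, as an engineer would, in place of code of your own. Each camera call takes 0.05 s, during which the arm holds its last target. There are 200 camera calls.

## Working session

There is one attempt and no reset: what is moved stays moved. The work goes in short steps, Python scripts to look and compute and a tool call to move; the robot and the scene stay as the last step left them, time stands still between calls to the robot, and variables do not carry over. Pictures are saved under pics/ and viewed, about 8 in all and at most 12, crops included, and the job is handed in when it is done.

Besides the shell and the picture viewer there is one more tool, called after "Request:" as name(argument=value, ...), one argument or row to a line, values as JSON. carry_out: Moves the arm, as the interface text tells. Its arguments: {"type":"object","properties":{"targets":{"type":"array"},"grip_force":{"type":"number"}},"required":["targets"]}

```bash
mkdir -p pics; python3 - <<'E'
from rig import ctrl, viewer
import cv2,numpy as np
for n in ("top","side"):
    i=viewer.camera_info(n); print(n,{k:(np.round(v,3).tolist()) for k,v in i.items()})
    cv2.imwrite(f"pics/{n}0.png",viewer.capture(n))
s=ctrl.sense();print(s)
E
```

```text
top {'fx': 404.734, 'fy': 404.734, 'cx': 250.892, 'cy': 187.43, 'k1': -0.137, 'R': [[-0.027, -1.0, -0.006], [-0.977, 0.028, -0.209], [0.21, 0.0, -0.978]], 't': [89.001, 558.214, 1008.641]}
side {'fx': 352.955, 'fy': 352.955, 'cx': 259.305, 'cy': 187.262, 'k1': -0.058, 'R': [[0.871, -0.491, 0.013], [-0.278, -0.515, -0.811], [0.405, 0.703, -0.585]], 't': [-441.854, 300.408, 889.063]}
{'time_s': 0.1, 'joints': array([ 1.10761076e+00,  3.13378498e-01,  1.49838879e+00,  6.14658633e-06,
        1.33099994e+00, -2.23359601e-01]), 'dq': array([ 0.0003057 , -0.00173308, -0.00092972,  0.00071132, -0.00168318,
       -0.00170201]), 'tau': array([ 3.14890945e-03, -4.12902868e+01, -2.60143965e+01, -1.66824170e-04,
        3.04928028e-03,  2.33575958e-05]), 'eef_pos': array([124.58467566, 509.75611562, 230.7898427 ]), 'ee_rot': array([ 0.70188714,  0.08419839,  0.70217066, -0.08497906]), 'force': array([ 0.73534141, -0.22691384, -1.11392089]), 'wrist_torque': array([ 0.01393869,  0.02093188, -0.03097714]), 'grip_width': 0.9971417572382787}
```

View pics/top0.png

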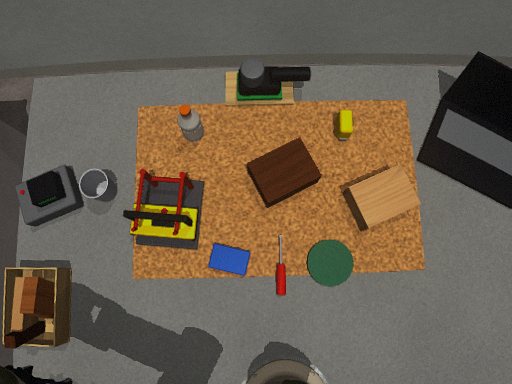

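View pics/side0.png

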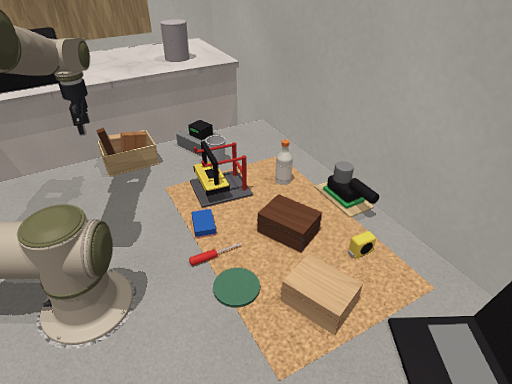

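The top view shows the lamp on its stand at about (160,215), with the stand's open ends toward the robot. The pale box is at about (382,197) and the dark box at (284,172). Next I'll mask the colours and zoom in.

```bash
cat > h.py <<'E'
from rig import ctrl, viewer
import cv2,numpy as np
def rays(info,px):
    K=np.array([[info['fx'],0,info['cx']],[0,info['fy'],info['cy']],[0,0,1.]])
    p=cv2.undistortPoints(np.array(px,float).reshape(-1,1,2),K,np.array([info['k1'],0,0,0,0.])).reshape(-1,2)
    R=np.array(info['R']);t=np.array(info['t'])
    d=np.c_[p,np.ones(len(p))]@R
    return -R.T@t,d
def plane(info,px,z):
    c,d=rays(info,px); return c+d*((z-c[2])/d[:,2])[:,None]
def proj(info,X):
    R=np.array(info['R']);K=np.array([[info['fx'],0,info['cx']],[0,info['fy'],info['cy']],[0,0,1.]])
    return cv2.projectPoints(np.array(X,float).reshape(-1,1,3),cv2.Rodrigues(R)[0],np.array(info['t'],float),K,np.array([info['k1'],0,0,0,0.]))[0].reshape(-1,2)
E
python3 - <<'E'
from h import *
im=cv2.imread("pics/top0.png");i=viewer.camera_info("top")
hsv=cv2.cvtColor(im,cv2.COLOR_BGR2HSV)
print(hsv[190,385],hsv[170,284],hsv[150,330],hsv[205,345+15])
a=cv2.resize(im[160:260,115:215],None,fx=6,fy=6,interpolation=cv2.INTER_CUBIC)
b=cv2.resize(im[155:235,335:425],(200*3//1,178*3),interpolation=cv2.INTER_CUBIC)
cv2.imwrite("pics/za.png",a)
cv2.imwrite("pics/zb.png",cv2.resize(im[130:240,240:430],None,fx=4,fy=4,interpolation=cv2.INTER_CUBIC))
E
```

```text
[ 16 149 187] [ 11 186  74] [ 15 169 157] [ 17 137 193]
```

View pics/za.png

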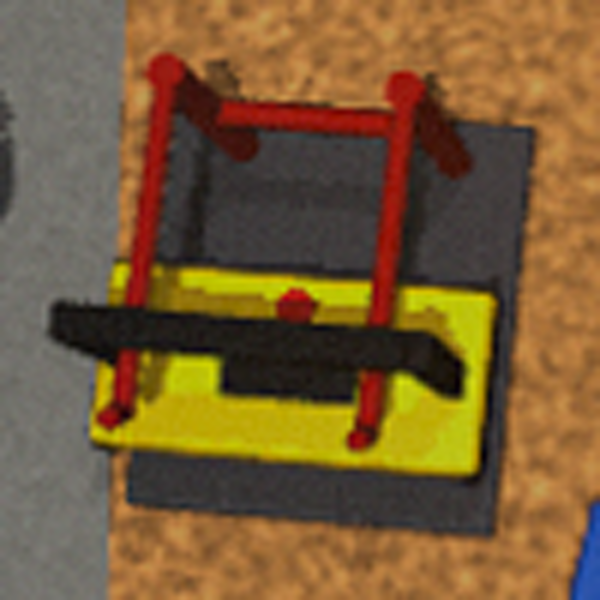

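View pics/zb.png

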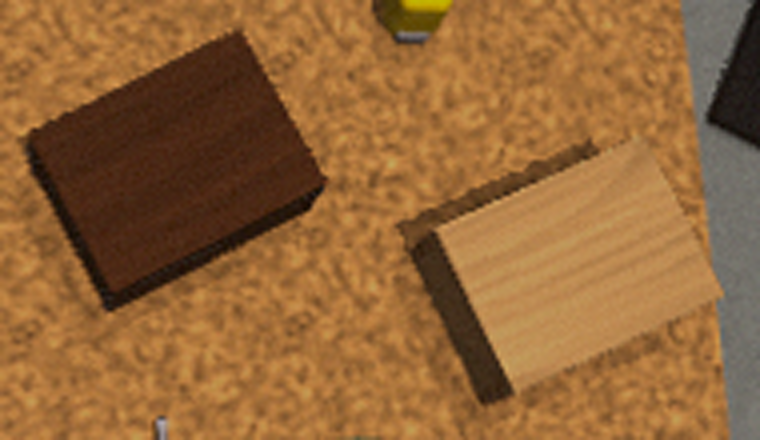

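The zooms give arm tips at about crop (113,415) and (360,437), upright tops at (165,68) and (404,88), and plate corners at (128,500), (492,533) and (533,128). The pale lid corners are (438,232), (638,138), (722,296) and (512,390).

```bash
python3 - <<'E'
from h import *
np.set_printoptions(precision=1,suppress=True)
i=viewer.camera_info("top")
print("cam",rays(i,[[250,190]])[0])
A=lambda l:np.array(l,float)/6+[115-.42,160-.42]
B=lambda l:np.array(l,float)/4+[240-.4,130-.4]
t=plane(i,A([[113,413],[360,436]]),165);u=plane(i,A([[165,68],[404,86]]),152)
print("tips",t,t.mean(0),"upr",u,u.mean(0), "dists",np.linalg.norm(t[0]-t[1]),np.linalg.norm(u[0]-u[1]))
d=(u-t).mean(0);print("yaw from arms",np.arctan2(d[1],d[0]),np.hypot(d[0],d[1]))
d=t[0]-t[1];print("yaw from tips",np.arctan2(-d[0],d[1]));d=u[0]-u[1];print(np.arctan2(-d[0],d[1]))
print("plate",plane(i,A([[128,500],[492,533],[533,128]]),12))
b=plane(i,A([[52,303],[440,335]]),168);print("bar far top edge",b, b.mean(0),np.linalg.norm(b[0]-b[1]))
y=plane(i,A([[118,262],[496,293],[475,475],[90,443]]),75);print("housing",y,y.mean(0))
p=plane(i,B([[438,232],[638,138],[722,296],[512,390]]),80);print("pale",p,p.mean(0))
p2=plane(i,B([[28,135],[240,32],[325,183],[112,295]]),80);print("dark",p2.mean(0))
E
```

```text
cam [ 336.7   72.9 1103.7]
tips [[447.1 352.7 165. ]
 [436.  254.3 165. ]] [441.5 303.5 165. ] upr [[589.8 339.3 152. ]
 [579.1 240.2 152. ]] [584.5 289.8 152. ] dists 99.01784220812918 99.58405086704504
yaw from arms -0.0959354945459519 143.57572913171396
yaw from tips -0.11213615507401878
-0.10738094404716549
plate [[425.3 390.4  12. ]
 [407.2 223.9  12. ]
 [592.9 204.5  12. ]]
bar far top edge [[490.9 377.8 168. ]
 [474.5 222.5 168. ]] [482.7 300.2 168. ] 156.18193302436583
housing [[523.7 379.2  75. ]
 [505.8 213.2  75. ]
 [427.8 222.3  75. ]
 [444.9 389.3  75. ]] [475.5 301.   75. ]
pale [[ 548.3 -182.3   80. ]
 [ 608.3 -323.4   80. ]
 [ 499.9 -369.3   80. ]
 [ 443.6 -222.7   80. ]] [ 525.  -274.4   80. ]
dark [601.3 -14.   80. ]
```

Request:
carry_out(
  targets=[
    {"x": 0.02,"y": -0.012,"z": 0.005,"az": -0.1,"hand": 1},
    {"x": 0.055,"y": -0.033,"z": 0.01,"az": -0.24,"hand": 1},
    {"x": 0.095,"y": -0.057,"z": 0.01,"az": -0.4,"hand": 1},
    {"x": 0.135,"y": -0.081,"z": 0.01,"az": -0.56,"hand": 1},
    {"x": 0.175,"y": -0.105,"z": 0.01,"az": -0.72,"hand": 1},
  ],
)

```text
invalid input at $.targets[0]: expected keys x, y, z, ax, ay, az, hand
```

Request:
carry_out(
  targets=[
    {"x": 0.045,"y": -0.027,"az": -0.17,"hand": 1},
    {"x": 0.09,"y": -0.054,"az": -0.34,"hand": 1},
    {"x": 0.13,"y": -0.078,"az": -0.51,"hand": 1},
    {"x": 0.16,"y": -0.096,"az": -0.65,"hand": 1},
    {"x": 0.1755,"y": -0.105,"az": -0.717,"hand": 1},
  ],
)

```text
invalid input at $.targets[0]: expected keys x, y, z, ax, ay, az, hand
```

Request:
carry_out(
  targets=[
    {"x": 0,"hand": 1},
    {"x": 0,"hand": 1},
  ],
)

```text
invalid input at $.targets[0]: expected keys x, y, z, ax, ay, az, hand
```

```bash
python3 - <<'E'
from h import *
from scipy.spatial.transform import Rotation as Ro
s=ctrl.sense();i=viewer.camera_info("wrist");im=viewer.capture("wrist")
q=s['ee_rot'];print(s['time_s'],s['eef_pos'],s['joints'],Ro.from_quat(np.r_[q[1:],q[0]]).as_matrix().round(3))
c,sn=np.cos(-.106),np.sin(-.106);o=np.array([475.3,300.3,0])
P=lambda x,y,z:o+[c*x-sn*y,sn*x+c*y,z]
for p in proj(i,[P(a,b,168) for a in(-8,8) for b in(-66,0,66)]): cv2.circle(im,tuple(int(round(v)) for v in p),3,(255,0,255),1)
cv2.imwrite("pics/w1.png",im)
E
```

```text
0.1 [124.58467566 509.75611562 230.7898427 ] [ 1.10761076e+00  3.13378498e-01  1.49838879e+00  6.14658633e-06
  1.33099994e+00 -2.23359601e-01] [[-0.001  0.238  0.971]
 [-0.001  0.971 -0.238]
 [-1.    -0.001 -0.   ]]
```

View pics/w1.png

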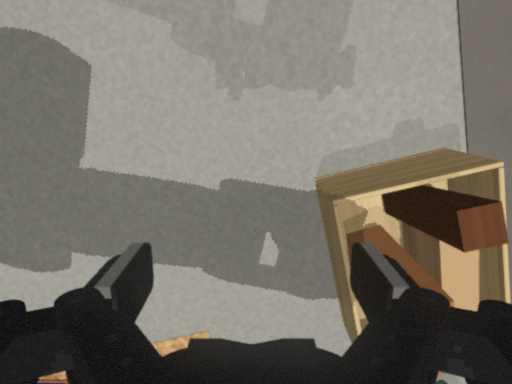

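The calls were refused because every row needs all seven keys. The wrist view only shows the start pose (bench, crate and fingers). I'll repeat the move with full rows.

Request:
carry_out(
  targets=[
    {"x": 0.02,"y": -0.012,"z": 0.005,"ax": 0,"ay": 0,"az": -0.1,"hand": 1},
    {"x": 0.055,"y": -0.033,"z": 0.01,"ax": 0,"ay": 0,"az": -0.24,"hand": 1},
    {"x": 0.095,"y": -0.057,"z": 0.01,"ax": 0,"ay": 0,"az": -0.4,"hand": 1},
    {"x": 0.135,"y": -0.081,"z": 0.01,"ax": 0,"ay": 0,"az": -0.56,"hand": 1},
    {"x": 0.175,"y": -0.105,"z": 0.01,"ax": 0,"ay": 0,"az": -0.72,"hand": 1},
  ],
)

```text
time_s: 0.78
eef_pos: [300.8, 404.0, 241.2]
ee_rot: [0.626, 0.328, 0.626, -0.328]
force: [0.1, 1.0, -0.1]
grip_width: 0.998
```

Request:
carry_out(
  targets=[
    {"x": 0.045,"y": -0.027,"z": 0,"ax": 0,"ay": 0,"az": -0.17,"hand": 1},
    {"x": 0.09,"y": -0.054,"z": 0,"ax": 0,"ay": 0,"az": -0.34,"hand": 1},
    {"x": 0.13,"y": -0.078,"z": 0,"ax": 0,"ay": 0,"az": -0.51,"hand": 1},
    {"x": 0.16,"y": -0.096,"z": 0,"ax": 0,"ay": 0,"az": -0.65,"hand": 1},
    {"x": 0.1755,"y": -0.105,"z": 0,"ax": 0,"ay": 0,"az": -0.717,"hand": 1},
  ],
)

```text
time_s: 1.4
eef_pos: [476.5, 298.8, 240.8]
ee_rot: [-0.472, -0.527, -0.472, 0.527]
force: [-0.2, -0.3, 0.0]
grip_width: 1.004
```

Request:
carry_out(
  targets=[
    {"x": 0,"y": 0,"z": 0,"ax": 0,"ay": 0,"az": 0,"hand": 1},
    {"x": 0,"y": 0,"z": 0,"ax": 0,"ay": 0,"az": 0,"hand": 1},
  ],
)

```text
time_s: 1.65
eef_pos: [474.5, 300.4, 241.2]
ee_rot: [-0.473, -0.525, -0.473, 0.525]
force: [-0.8, -0.2, 0.6]
grip_width: 1.0
```

```bash
cat > look.py <<'E'
from h import *
from scipy.spatial.transform import Rotation as Ro
np.set_printoptions(precision=3,suppress=True)
s=ctrl.sense();i=viewer.camera_info("wrist");im=viewer.capture("wrist")
q=s['ee_rot'];print(s['time_s'],s['eef_pos'],s['joints'],Ro.from_quat(np.r_[q[1:],q[0]]).as_matrix().round(3))
c,sn=np.cos(-.106),np.sin(-.106);o=np.array([475.3,300.3,0])
P=lambda x,y,z:o+[c*x-sn*y,sn*x+c*y,z]
for p in proj(i,[P(a,b,168) for a in(-8,8) for b in(-66,0,66)]): cv2.circle(im,tuple(int(round(v)) for v in p),3,(255,0,255),1)
cv2.imwrite("pics/w2.png",im)
E
python3 look.py
```

```text
1.65 [474.527 300.422 241.209] [0.356 0.388 1.367 0.    1.387 0.46 ] [[-0.     0.995 -0.104]
 [ 0.    -0.104 -0.995]
 [-1.    -0.    -0.   ]]
```

View pics/w2.png

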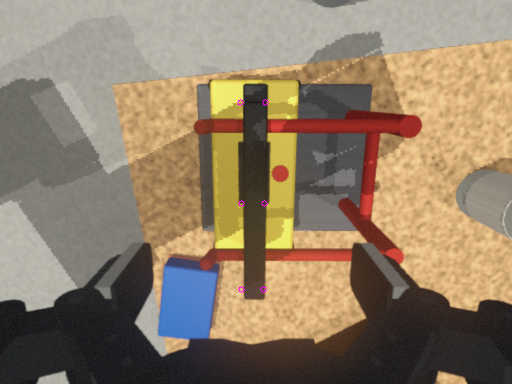

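The wrist view shows the bar running vertically from about (255,85) to (255,298). My predictions fall about 3 px (2 mm) to its left, so they agree well. The jaws straddle the bar between the arms, so I'll descend.

Request:
carry_out(
  targets=[
    {"x": 0.001,"y": 0.002,"z": -0.02,"ax": 0,"ay": 0,"az": 0,"hand": 1},
    {"x": 0.001,"y": 0.002,"z": -0.05,"ax": 0,"ay": 0,"az": 0,"hand": 1},
    {"x": 0.001,"y": 0.002,"z": -0.075,"ax": 0,"ay": 0,"az": 0,"hand": 1},
    {"x": 0.001,"y": 0.002,"z": -0.092,"ax": 0,"ay": 0,"az": 0,"hand": 1},
    {"x": 0.001,"y": 0.002,"z": -0.1,"ax": 0,"ay": 0,"az": 0,"hand": 1},
  ],
)

```text
time_s: 2.33
eef_pos: [475.4, 302.4, 140.7]
ee_rot: [-0.473, -0.525, -0.473, 0.526]
force: [-0.7, 0.1, -0.5]
grip_width: 0.997
```

Request:
carry_out(
  targets=[
    {"x": 0,"y": 0,"z": 0,"ax": 0,"ay": 0,"az": 0,"hand": 1},
    {"x": 0,"y": 0,"z": 0,"ax": 0,"ay": 0,"az": 0,"hand": 0},
    {"x": 0,"y": 0,"z": 0,"ax": 0,"ay": 0,"az": 0,"hand": -0.4},
    {"x": 0,"y": 0,"z": 0,"ax": 0,"ay": 0,"az": 0,"hand": -1},
    {"x": 0,"y": 0,"z": 0,"ax": 0,"ay": 0,"az": 0,"hand": -1},
  ],
  grip_force=60,
)

```text
time_s: 2.95
eef_pos: [476.3, 302.0, 141.6]
ee_rot: [0.473, 0.526, 0.473, -0.526]
force: [-1.0, -0.8, 3.1]
grip_width: 0.17
```

Request:
carry_out(
  targets=[
    {"x": 0,"y": 0,"z": 0,"ax": 0,"ay": 0,"az": 0,"hand": -1},
    {"x": 0,"y": 0,"z": 0,"ax": 0,"ay": 0,"az": 0,"hand": -1},
    {"x": 0,"y": 0,"z": 0,"ax": 0,"ay": 0,"az": 0,"hand": -1},
    {"x": 0,"y": 0,"z": 0,"ax": 0,"ay": 0,"az": 0,"hand": -1},
  ],
)

```text
time_s: 3.45
eef_pos: [476.3, 302.0, 141.6]
ee_rot: [0.473, 0.526, 0.473, -0.526]
force: [-1.1, -0.1, 6.0]
grip_width: 0.176
```

Width 0.176 (15 mm) means the bar is held. I'll lift 40 mm.

Request:
carry_out(
  targets=[
    {"x": 0,"y": 0,"z": 0.005,"ax": 0,"ay": 0,"az": 0,"hand": -1},
    {"x": 0,"y": 0,"z": 0.014,"ax": 0,"ay": 0,"az": 0,"hand": -1},
    {"x": 0,"y": 0,"z": 0.025,"ax": 0,"ay": 0,"az": 0,"hand": -1},
    {"x": 0,"y": 0,"z": 0.034,"ax": 0,"ay": 0,"az": 0,"hand": -1},
    {"x": 0,"y": 0,"z": 0.04,"ax": 0,"ay": 0,"az": 0,"hand": -1},
  ],
)

```text
time_s: 4.08
eef_pos: [476.3, 302.0, 182.1]
ee_rot: [0.473, 0.526, 0.473, -0.526]
force: [-0.8, 0.1, -5.3]
grip_width: 0.174
```

Request:
carry_out(
  targets=[
    {"x": 0,"y": 0,"z": 0,"ax": 0,"ay": 0,"az": 0,"hand": -1},
    {"x": 0,"y": 0,"z": 0,"ax": 0,"ay": 0,"az": 0,"hand": -1},
    {"x": 0,"y": 0,"z": 0,"ax": 0,"ay": 0,"az": 0,"hand": -1},
  ],
)

```text
time_s: 4.45
eef_pos: [476.1, 301.9, 181.0]
ee_rot: [-0.473, -0.526, -0.473, 0.526]
force: [-0.0, 1.3, -4.0]
grip_width: 0.171
```

```bash
python3 - <<'E'
from h import *
s=ctrl.sense();print(s['wrist_torque'],s['force'],s['eef_pos'])
a=viewer.capture("side")[120:230,160:290];b=viewer.capture("top")[150:260,105:235]
f=lambda x:cv2.resize(x,(390,330),interpolation=cv2.INTER_CUBIC)
cv2.imwrite("pics/l.png",np.hstack([f(a),f(b)]))
E
```

```text
[-0.02386418 -0.08220677 -0.01101342] [-0.03289442  1.30265053 -3.993047  ] [476.07604282 301.91589246 180.96118336]
```

View pics/l.png

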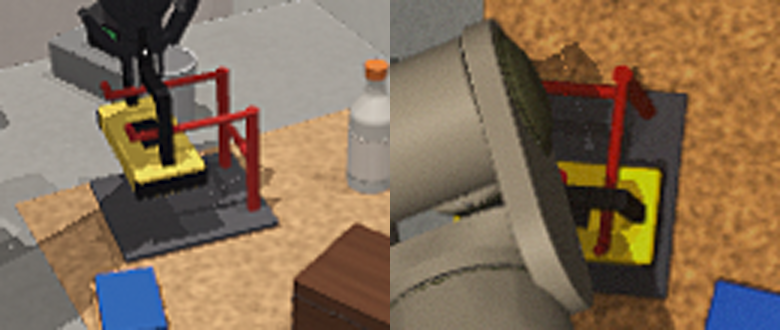

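The lamp is off the arms and looks level; the 4 N load is about 0.4 kg. I'll draw it out along the stand's -x, then up.

Request:
carry_out(
  targets=[
    {"x": -0.01,"y": 0.001,"z": 0,"ax": 0,"ay": 0,"az": 0,"hand": -1},
    {"x": -0.03,"y": 0.003,"z": 0,"ax": 0,"ay": 0,"az": 0,"hand": -1},
    {"x": -0.055,"y": 0.006,"z": 0,"ax": 0,"ay": 0,"az": 0,"hand": -1},
    {"x": -0.08,"y": 0.0085,"z": 0,"ax": 0,"ay": 0,"az": 0,"hand": -1},
    {"x": -0.1,"y": 0.0105,"z": 0,"ax": 0,"ay": 0,"az": 0,"hand": -1},
  ],
)

```text
time_s: 5.18
eef_pos: [374.6, 312.6, 181.4]
ee_rot: [-0.473, -0.526, -0.473, 0.526]
force: [-0.4, 1.1, -4.2]
grip_width: 0.174
```

Request:
carry_out(
  targets=[
    {"x": -0.01,"y": 0.001,"z": 0,"ax": 0,"ay": 0,"az": 0,"hand": -1},
    {"x": -0.015,"y": 0.0015,"z": 0,"ax": 0,"ay": 0,"az": 0,"hand": -1},
    {"x": -0.015,"y": 0.0015,"z": 0,"ax": 0,"ay": 0,"az": 0,"hand": -1},
  ],
)

```text
time_s: 5.55
eef_pos: [361.3, 314.0, 181.4]
ee_rot: [0.473, 0.526, 0.473, -0.526]
force: [-0.1, -0.9, -3.3]
grip_width: 0.175
```

Request:
carry_out(
  targets=[
    {"x": 0,"y": 0,"z": 0.012,"ax": 0,"ay": 0,"az": 0,"hand": -1},
    {"x": 0,"y": 0,"z": 0.035,"ax": 0,"ay": 0,"az": 0,"hand": -1},
    {"x": 0,"y": 0,"z": 0.062,"ax": 0,"ay": 0,"az": 0,"hand": -1},
    {"x": 0,"y": 0,"z": 0.088,"ax": 0,"ay": 0,"az": 0,"hand": -1},
    {"x": 0,"y": 0,"z": 0.1,"ax": 0,"ay": 0,"az": 0,"hand": -1},
  ],
)

```text
time_s: 6.18
eef_pos: [361.8, 314.1, 283.1]
ee_rot: [0.473, 0.527, 0.472, -0.525]
force: [0.4, 0.2, -3.6]
grip_width: 0.176
```

```bash
python3 - <<'E'
from h import *
s=ctrl.sense();print(s['wrist_torque'],s['force'],s['eef_pos'],s['joints'],s['grip_width'])
cv2.imwrite("pics/m.png",viewer.capture("side"))
E
```

```text
[ 0.11050384 -0.03019773 -0.0135068 ] [ 0.44826605  0.17139705 -3.59760398] [361.84328676 314.07790486 283.12379443] [ 4.69679778e-01  1.74492211e-01  1.53894704e+00 -1.23239368e-05
  1.42542283e+00  5.76006029e-01] 0.17571496072240447
```

View pics/m.png

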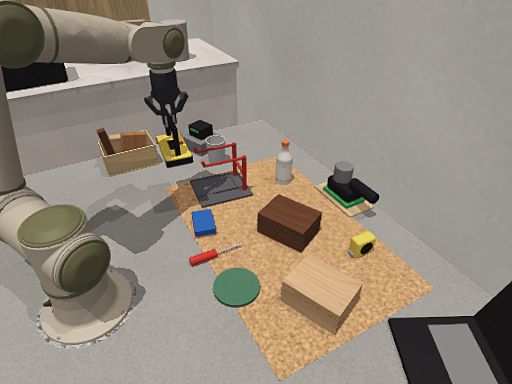

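The lamp hangs level at (175,150), clear of the stand. I'll carry it smoothly to the pale box (163 mm in +x, 588 mm in -y).

Request:
carry_out(
  targets=[
    {"x": 0.002,"y": -0.006,"z": 0,"ax": 0,"ay": 0,"az": 0,"hand": -1},
    {"x": 0.0055,"y": -0.02,"z": 0,"ax": 0,"ay": 0,"az": 0,"hand": -1},
    {"x": 0.0115,"y": -0.042,"z": 0,"ax": 0,"ay": 0,"az": 0,"hand": -1},
    {"x": 0.0195,"y": -0.07,"z": 0,"ax": 0,"ay": 0,"az": 0,"hand": -1},
    {"x": 0.0277,"y": -0.1,"z": 0,"ax": 0,"ay": 0,"az": 0,"hand": -1},
  ],
  grip_force=80,
)

```text
time_s: 6.85
eef_pos: [388.9, 212.3, 280.6]
ee_rot: [-0.473, -0.525, -0.473, 0.526]
force: [0.8, 0.1, -5.3]
grip_width: 0.169
```

Request:
carry_out(
  targets=[
    {"x": 0.0083,"y": -0.03,"z": 0,"ax": 0,"ay": 0,"az": 0,"hand": -1},
    {"x": 0.0166,"y": -0.06,"z": 0,"ax": 0,"ay": 0,"az": 0,"hand": -1},
    {"x": 0.025,"y": -0.09,"z": 0,"ax": 0,"ay": 0,"az": 0,"hand": -1},
    {"x": 0.0332,"y": -0.12,"z": 0,"ax": 0,"ay": 0,"az": 0,"hand": -1},
    {"x": 0.0416,"y": -0.15,"z": 0,"ax": 0,"ay": 0,"az": 0,"hand": -1},
  ],
)

```text
time_s: 7.48
eef_pos: [430.2, 62.1, 280.6]
ee_rot: [-0.472, -0.526, -0.473, 0.526]
force: [0.0, 0.2, -4.1]
grip_width: 0.166
```

Request:
carry_out(
  targets=[
    {"x": 0.0083,"y": -0.03,"z": 0,"ax": 0,"ay": 0,"az": 0,"hand": -1},
    {"x": 0.0166,"y": -0.06,"z": 0,"ax": 0,"ay": 0,"az": 0,"hand": -1},
    {"x": 0.025,"y": -0.09,"z": 0,"ax": 0,"ay": 0,"az": 0,"hand": -1},
    {"x": 0.0332,"y": -0.12,"z": 0,"ax": 0,"ay": 0,"az": 0,"hand": -1},
    {"x": 0.0416,"y": -0.15,"z": 0,"ax": 0,"ay": 0,"az": 0,"hand": -1},
  ],
)

```text
time_s: 8.1
eef_pos: [471.6, -87.8, 280.6]
ee_rot: [-0.472, -0.526, -0.473, 0.526]
force: [0.2, -0.6, -4.7]
grip_width: 0.168
```

Request:
carry_out(
  targets=[
    {"x": 0.0083,"y": -0.03,"z": 0,"ax": 0,"ay": 0,"az": 0,"hand": -1},
    {"x": 0.0166,"y": -0.06,"z": 0,"ax": 0,"ay": 0,"az": 0,"hand": -1},
    {"x": 0.0244,"y": -0.088,"z": 0,"ax": 0,"ay": 0,"az": 0,"hand": -1},
    {"x": 0.0316,"y": -0.114,"z": 0,"ax": 0,"ay": 0,"az": 0,"hand": -1},
    {"x": 0.0377,"y": -0.136,"z": 0,"ax": 0,"ay": 0,"az": 0,"hand": -1},
  ],
)

```text
time_s: 8.72
eef_pos: [509.1, -223.8, 280.3]
ee_rot: [-0.472, -0.526, -0.473, 0.526]
force: [-0.2, 0.1, -4.3]
grip_width: 0.169
```

Request:
carry_out(
  targets=[
    {"x": 0.005,"y": -0.018,"z": 0,"ax": 0,"ay": 0,"az": 0,"hand": -1},
    {"x": 0.0091,"y": -0.033,"z": 0,"ax": 0,"ay": 0,"az": 0,"hand": -1},
    {"x": 0.0122,"y": -0.044,"z": 0,"ax": 0,"ay": 0,"az": 0,"hand": -1},
    {"x": 0.0139,"y": -0.05,"z": 0,"ax": 0,"ay": 0,"az": 0,"hand": -1},
    {"x": 0.0144,"y": -0.052,"z": 0,"ax": 0,"ay": 0,"az": 0,"hand": -1},
  ],
)

```text
time_s: 9.35
eef_pos: [524.2, -274.1, 281.2]
ee_rot: [0.473, 0.526, 0.473, -0.526]
force: [-0.5, 0.6, -4.8]
grip_width: 0.174
```

Request:
carry_out(
  targets=[
    {"x": 0,"y": 0,"z": 0,"ax": 0,"ay": 0,"az": 0,"hand": -1},
    {"x": 0,"y": 0,"z": 0,"ax": 0,"ay": 0,"az": 0,"hand": -1},
    {"x": 0,"y": 0,"z": 0,"ax": 0,"ay": 0,"az": 0,"hand": -1},
    {"x": 0,"y": 0,"z": 0,"ax": 0,"ay": 0,"az": 0,"hand": -1},
  ],
)

```text
time_s: 9.85
eef_pos: [524.2, -273.9, 281.3]
ee_rot: [0.473, 0.526, 0.473, -0.526]
force: [-0.1, 0.4, -4.8]
grip_width: 0.168
```

```bash
python3 - <<'E'
from h import *
s=ctrl.sense();print(s['wrist_torque'],s['force'],s['eef_pos'],s['dq'],s['grip_width'])
i=viewer.camera_info("side");im=viewer.capture("side");t=viewer.capture("top")
e=s['eef_pos'];c,sn=np.cos(-.106),np.sin(-.106);g=e+[0,0,19]
P=lambda x,y,z:g+[c*x-sn*y,sn*x+c*y,z]
for p in proj(i,[P(a,b,zz) for a in(-40,40) for b in(-85,85) for zz in (-119,-84)]): cv2.circle(im,tuple(int(round(v)) for v in p),2,(255,0,255),1)
f=lambda x:cv2.resize(x,(400,480),interpolation=cv2.INTER_CUBIC)
cv2.imwrite("pics/e.png",np.hstack([f(im[140:332,230:390]),f(t[100:292,290:450])]))
E
```

```text
[-0.05035974  0.00024106 -0.01415098] [-0.12412559  0.40869296 -4.79134964] [ 524.20003316 -273.90077206  281.33047278] [-0.00061949  0.0023146  -0.00024454 -0.00102245 -0.00166627  0.00044687] 0.16750270032893158
```

View pics/e.png

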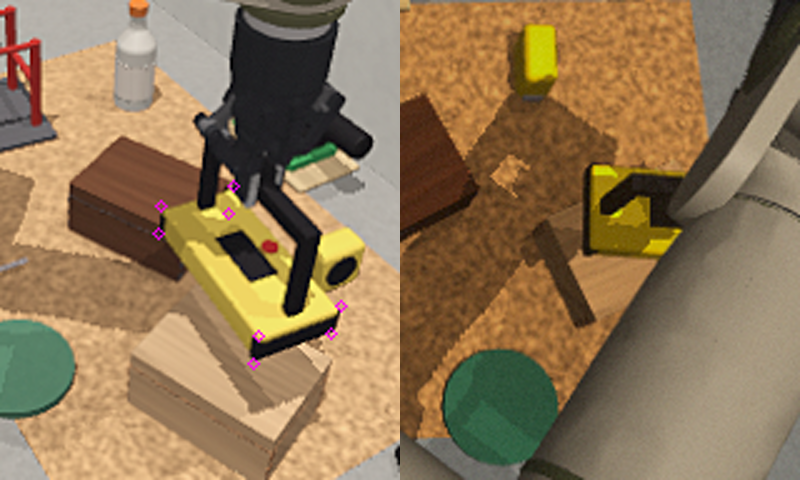

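The lamp's housing corners lie within a few pixels of those predicted for a level lamp at the tool pose. It is over the pale lid with a clear gap, and the arm is still. I'm handing in.

```bash
python3 -c "
from rig import finish_job
print(finish_job())"
```

```text
the job is handed in; nothing more can be done
None
```

I handed the job in with the lamp held level and still over the middle of the pale box's lid; no verdict was reported. I gripped the lamp by the middle of its bar and lifted it 40 mm. Then I drew it 115 mm out past the stand's tips, raised it another 100 mm and carried it across.

- **Position:** the TCP ended at (524, −274, 281) mm, and I had measured the lid's centre at (525, −274) mm. That puts the light face about 100 mm above the lid.
- **Grip and stillness:** the lamp's load was steady at 4 to 5 N, the bar was still held (opening 0.17), and joint speeds were near zero.
- **Final pictures:** the housing corners were within about 4 px of those predicted for a level lamp, sitting perhaps 5 mm low, well within the height limits. The boxes and the other objects in view looked undisturbed, but I did not re-measure their positions.
- **Refused calls:** my first three move calls were refused because rows lacked some keys. Nothing moved, and it cost no time on the robot's clock.

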